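Hang the rinsed measuring jug on the draining stand

ROBOT

A 6-joint arm with a two-finger parallel gripper is mounted at the origin on a cart in front of the work surface, level with it; the furniture and walls round the work are solid. World frame = base frame: x ahead of the robot, y to its left, z up, the work surface at z = 0. Lengths are in m, angles in rad, forces in N, time in s.
With the tool pointing down it reaches from about 0.225 to 0.875 m from the base axis. Payload 3.4 kg.
Tool frame: the origin (TCP) lies on the centre line of the jaws, within the pads' length; the fingertips stand 14 mm ahead of it and the grasp point (between the pads) lies 5 mm behind it; z points along the fingers, y is the line along which they close (so a half turn about z gives the same grasp; the last joint's range is limited). The gripper opens to 85 mm and grips with 20 to 120 N. Pads are 22 mm wide; open, the fingers measure 114 mm over their backs; the gripper's body (76 mm by 85 mm) begins 54 mm behind the grasp point. The pads swing forward as they close: fully open they stand 13 mm farther back than shut.
Start: joints at [-1.424, 0.276, 1.505, -0, 1.361, -0.121], TCP at [0.152, -0.555, 0.245] pointing down, gripper open.
Joint ranges: [-2.89, 2.89], [-0.75, 2.08], [0.22, 2.7], [-1.18, 4.32], [0.11, 2.71], [-2.7, 2.7]. Speed limits (rad/s): [2.57, 2.57, 3.14, 3.14, 3.14, 3.14].

INTERFACE

Orientations are given as [roll, pitch, yaw] about the fixed x, y, z axes, in that order (R = Rz(yaw) Ry(pitch) Rx(roll)).
In Python, from workcell import robot, kinematics, cams gives the robot as it stands. Calls block until the motion is done:
- robot.move_pose(position, orientation): joint-space move of the TCP to a pose.
- robot.move_linear(position, attitude=None, speed=0.15, contact_N=None): straight line of the TCP; attitude=None keeps the orientation; speed is the mean speed in m/s. With contact_N (N) it stops when the force on the tool has changed by that much, and returns True; else False.
- robot.move_joints(angles): joint-space move.
- robot.gripper_to(opening, f_grip=None): opening from 0.0 (shut) to 1.0 (fully open); f_grip is the grip in N (None keeps the last); returns when the fingers have stopped.
- robot.wait(seconds).
- kinematics.solve_ik(position, orientation): joint angles nearest the present ones, or None.
- robot.read_state(): the state.
- cams.snapshot(name): name is "side" or "top"; returns a dict with "frame" (400x640x3 uint8, red, green, blue), "fx", "fy", "cx", "cy" (pixels), "distortion" ([k1, k2, p1, p2, k3] as OpenCV has them; the pictures are not rectified), "cam_to_world" (4x4, takes a point from camera to world coordinates). Camera axes: x right, y down, z forward; pixel columns grow to the right and rows downward; lengths in m; the calibration is good to about 2 mm. A picture is of the moment at which its call begins. There is no depth.
A pose or a line that the arm cannot do raises robot.MotionError and nothing moves.
- robot.sign_off(): hands the job in; it is judged then, once.
The state is a dict: "clock": time; "q": joint angles; "joint_vel": joint speeds; "effort": joint torques, N m; "tcp_pos": TCP position; "tcp_rot": TCP orientation; "force": force on the tool from outside, world axes, zero at the start; "torque": the same for the moment, N m; "opening": opening from 0.0 (shut) to 1.0 (fully open); "gripper_force": force on a finger pad.
Only numpy, scipy, OpenCV 4.12 (cv2) and the standard library are available. Lean on these libraries where they do the work, as an engineer would, in place of code of your own. Each camera call takes 0.05 s, during which the arm holds its last target. There are 200 camera calls.

TASK

Hang the rinsed measuring jug up to dry: thread its handle over the inclined peg of the draining stand, well past the red tip, and lower it gently until you feel the peg take it before you let go, so that it stays hanging freely by its handle. How high the peg's arm is clamped differs from day to day. Do not drop or force the jug, and leave the other things where they stand.

Things in the scene. Friction and masses are not known exactly. Their poses are not given: they have to be found in the camera images.
- jug: White plastic measuring jug, blue D-shaped handle and graduation marks, upright, open on top. Straight cylinder 58 mm in diameter, 120 mm high, wall 3 mm, about 0.16 kg. Origin: centre of the cylinder's underside; z up to the mouth, x from the axis towards the handle. Gripped across its y from above, the handle stays clear. Let go on the peg, it swings to about 40 degrees tilt.
- handle_loop (a point): Centre of the handle's opening: x = 45, y = 0, z = 73 mm in the jug's frame, whose axes it shares. The opening is passed through along y; it is 32 mm wide (jug x = 29 to 61 mm) and 64 mm high (z = 41 to 105 mm). The blue strap round it is 6 mm thick and 14 mm wide (along y); outside it ends at x = 67 mm, z = 35 and 111 mm.
- stand: Draining stand, fixed to the desk. Origin: on the desk, on the column's axis; z up. White drip plate from x = -115 to +35 and y = -50 to +50 mm, rim 16 mm high. Steel column 14 mm thick, with a black ball on top, 209 mm above the desk. A black clamp block on it (28 x 26 x 30 mm) carries one steel peg that runs out over the plate along the stand's -x and rises outwards.
- peg_root (a point): Mean place of the peg's root, on the column's axis 165 mm above the desk; axes as the stand. The real root is up to 15 mm higher or lower: not reported, clamped tight. From it the peg, 11 mm thick, rises 25 degrees above level along -x (y = 0) to a red ball (14 mm) 120 mm along the slope (109 mm out, 51 mm up). A rubber collar 26 mm in diameter sits 36 to 41 mm along the slope.
- specimen_cup: Bystander: specimen cup with red lid, 66 mm in diameter, 77 mm high. Origin: centre of its underside.
- capillary_jar: Bystander: slim jar with red cap, 26 mm in diameter, 97 mm high. Origin: centre of its underside.
- tape_roll: Bystander: roll of yellow tape lying flat, 98 x 110 x 24 mm. Origin: centre of its underside.
Things that resemble listed ones, but are neither listed nor needed, are in the scene too. What is shaped like the jug but purple or turquoise is not meant.

How it is judged:
On the way, in this order (a step that is already met when the one before it is completed fails the run):
1. the jug is lifted off the desk in the gripper (height (world z) of jug above 0.04 m and contact force between the fingers and jug above 0.5 N), for 0.2 s.
2. the peg is through the handle and carries load (over 0.5 N) while the jug is still held (all of step 1 and x of handle_loop in the frame of stand between -0.115 and -0.03 m and y of handle_loop in the frame of stand between -0.035 and 0.035 m and z of handle_loop in the frame of stand between 0.1 and 0.24 m and angle between jug's own z axis and vertical below 1.3 rad and contact force between jug and stand above 0.5 N), for 0.1 s.
At the end, for the whole second after the job is handed in: The released jug hangs at rest by its handle on the peg, mouth up (tilt under 1.3 rad), its weight on the stand and off the desk (40 mm or more); the centre of the handle opening is 30 to 115 mm out from the column, within 35 mm sideways of the peg, 100 to 240 mm high (x of handle_loop in the frame of stand between -0.115 and -0.03 m and y of handle_loop in the frame of stand between -0.035 and 0.035 m and z of handle_loop in the frame of stand between 0.1 and 0.24 m and angle between jug's own z axis and vertical below 1.3 rad and height (world z) of jug above 0.04 m and contact force between jug and stand above 0.3 N and linear speed of jug below 0.05 m/s and angular speed of jug below 0.6 rad/s); the robot touches nothing.
It fails at once if the specimen cup is moved by more than 30 mm (distance of specimen_cup from where it was at the start of the episode above 0.03 m).
It fails at once if the capillary jar is moved by more than 30 mm (distance of capillary_jar from where it was at the start of the episode above 0.03 m).
It fails at once if the tape roll is moved by more than 30 mm (distance of tape_roll from where it was at the start of the episode above 0.03 m).
It fails at once if the jug is forced against the stand with more than 40 N (contact force between jug and stand above 40 N).
It also fails if it takes over 45 s, if anything falls off the work surface, if the arm or the gripper's body presses on something with over 40 N, if the wrist force passes 120 N, or if a joint passes its speed limit or range.

## Working session

There is one attempt and no reset: what is moved stays moved. The work goes in short steps, each a Python script; the robot and the scene stay as the last script left them, time stands still between calls to the robot, and variables do not carry over. Pictures are saved under pics/ and viewed, at most 10 in all, crops included, and the job is handed in when it is done.

```bash
mkdir -p pics
cat > h.py <<'E'
import numpy as np, cv2
from workcell import robot, kinematics, cams
def snap(n,f=None):
    s=cams.snapshot(n)
    if f: cv2.imwrite('pics/'+f,s['frame'][:,:,::-1])
    return s
def ray(s,uv):
    K=np.array([[s['fx'],0,s['cx']],[0,s['fy'],s['cy']],[0,0,1]])
    p=cv2.undistortPoints(np.array(uv,float).reshape(-1,1,2),K,np.array(s['distortion'],float)).reshape(-1,2)
    T=np.array(s['cam_to_world']); d=np.c_[p,np.ones(len(p))]@T[:3,:3].T
    return T[:3,3],d
def plane(s,uv,z):
    o,d=ray(s,uv); return o+d*((z-o[2])/d[:,2])[:,None]
def tri(s1,a,s2,b):
    o1,d1=ray(s1,[a]);o2,d2=ray(s2,[b]);d1,d2=d1[0],d2[0]
    t=np.linalg.lstsq(np.c_[d1,-d2],o2-o1,rcond=None)[0]
    p,q=o1+t[0]*d1,o2+t[1]*d2
    return (p+q)/2,np.linalg.norm(p-q)
def proj(s,P):
    K=np.array([[s['fx'],0,s['cx']],[0,s['fy'],s['cy']],[0,0,1]])
    T=np.linalg.inv(np.array(s['cam_to_world']))
    return cv2.projectPoints(np.array(P,float).reshape(-1,1,3),cv2.Rodrigues(T[:3,:3])[0],T[:3,3],K,np.array(s['distortion'],float))[0].reshape(-1,2)
E
python3 - <<'E'
from h import *
for n in('top','side'):
    s=snap(n,n+'0.png'); print(n,s['fx'],np.round(s['cam_to_world'],3).tolist())
print(robot.read_state())
E
```

```text
top 387.39692936094974 [[-0.142, -0.967, 0.214, 0.359], [-0.99, 0.138, -0.035, 0.015], [0.004, -0.216, -0.976, 0.987], [0.0, 0.0, 0.0, 1.0]]
side 516.4877798653363 [[-0.457, -0.366, 0.811, -0.582], [-0.89, 0.187, -0.417, 0.577], [0.001, -0.911, -0.412, 0.672], [0.0, 0.0, 0.0, 1.0]]
{'clock': 0.1, 'q': array([-1.42401478e+00,  2.76508067e-01,  1.50602471e+00, -1.59314603e-05,
        1.36069608e+00, -1.21057541e-01]), 'joint_vel': array([ 0.0002226 , -0.00156003, -0.0036965 , -0.00186572,  0.00086372,
       -0.00211765]), 'effort': array([ 1.25068527e-03, -4.17701161e+01, -2.46405262e+01, -1.60723522e-05,
        5.86381575e-03,  8.52701163e-06]), 'tcp_pos': array([ 0.15206279, -0.55405343,  0.24453246]), 'tcp_rot': array([-3.13996655e+00, -1.82129091e-04,  2.67842272e-01]), 'force': array([-0.55910832, -0.1920404 , -0.41696766]), 'torque': array([0.03058187, 0.00983261, 0.03208387]), 'gripper_force': 0.0, 'opening': 0.9996241443410756}
```

View pics/top0.png

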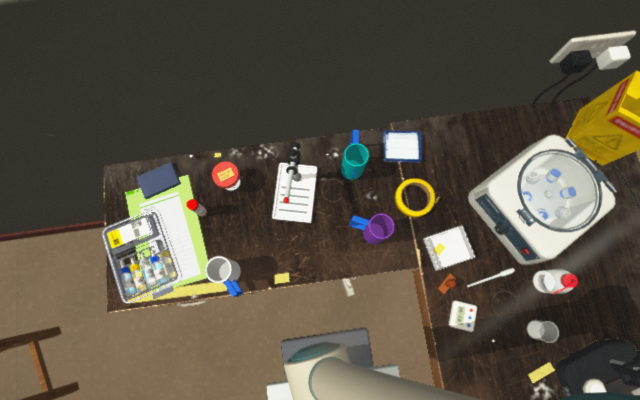

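View pics/side0.png

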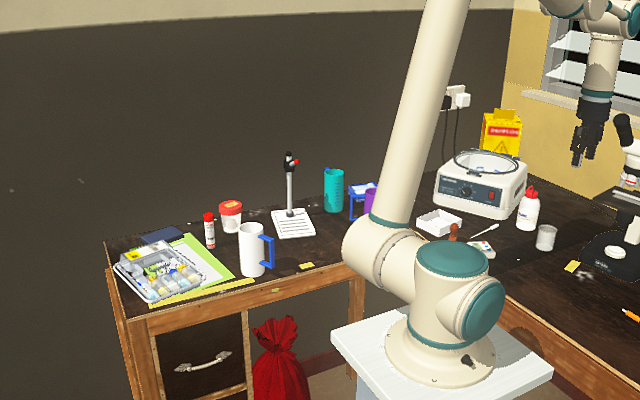

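Top view: the candidates for the jug are white at (222,268) with its handle at (233,287), turquoise at (355,160) and purple at (378,228). In the side view the white one is at (252,250). Only the white one with the blue handle fits the description. The stand is at about (295,190), with the red tip at about (286,200). I'll confirm this in one enlarged crop.

Run:
```python
import cv2,numpy as np
t=cv2.imread('pics/top0.png')[140:305,180:320]; s=cv2.imread('pics/side0.png')[145:290,195:325]
a=cv2.resize(t,(400,471),interpolation=cv2.INTER_CUBIC); b=cv2.resize(s,(400,446),interpolation=cv2.INTER_CUBIC)
c=np.zeros((480,800,3),np.uint8); c[:471,:400]=a; c[:446,400:]=b; cv2.imwrite('pics/crop1.png',c)
```

```text
(no output)
```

View pics/crop1.png

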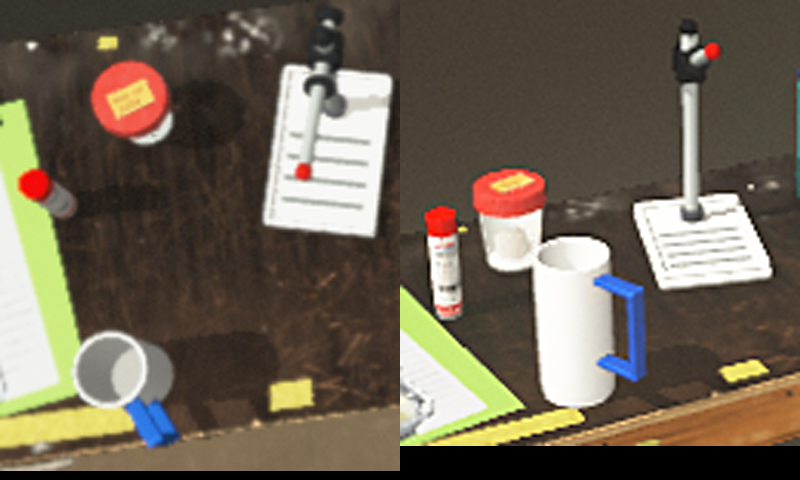

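The crop confirms the white jug with the blue handle, at crop (111,369), and the peg pointing towards the robot with its red tip at crop (303,172). Next I measure by masks.

```bash
cat > m.py <<'E'
from h import *
def cen(m,box):
    x0,y0,x1,y1=box; k=np.zeros(m.shape,np.uint8); k[y0:y1,x0:x1]=m[y0:y1,x0:x1]
    n,l,st,c=cv2.connectedComponentsWithStats(k.astype(np.uint8)); i=1+st[1:,4].argmax(); return c[i],st[i],l==i
def red(f): h=cv2.cvtColor(f,cv2.COLOR_RGB2HSV); return ((h[...,0]<8)|(h[...,0]>172))&(h[...,1]>150)&(h[...,2]>90)
def blue(f): h=cv2.cvtColor(f,cv2.COLOR_RGB2HSV); return (abs(h[...,0].astype(int)-111)<12)&(h[...,1]>130)&(h[...,2]>60)
def dark(f): return f.max(2)<45
E
python3 - <<'E'
from m import *
t=snap('top');s=snap('side');ft,fs=t['frame'],s['frame']
rt,st,_=cen(red(ft),(275,190,300,215)); rs,ss,_=cen(red(fs),(290,150,305,172))
tip,e=tri(t,rt,s,rs); print('tip',rt,st,rs,ss,tip,e)
ball,e=tri(t,(295.5,146),s,(288.6,154)); print('ball',ball,e)
# plate corners at rim height (crop px)
c=np.array([(287,66),(392,78),(376,236),(263,222)])/2.857+[180,140]
print('plate',plane(t,c,0.016))
h=cv2.cvtColor(ft,cv2.COLOR_RGB2HSV)
# jug rim: ellipse from crop
print('rim',plane(t,[(218.9,269.2)],0.12))
rim=np.array([(73,369),(147,369),(111,333),(111,405)])/2.857+[180,140]; print(plane(t,rim,0.12))
bt,sb,mk=cen(blue(ft),(215,270,255,305)); ys,xs=np.nonzero(mk); print('blue top',bt,sb)
r=cv2.minAreaRect(np.c_[xs,ys].astype(np.float32)); print(cv2.boxPoints(r))
bs,sb,mk=cen(blue(fs),(255,225,285,280)); print('blue side',bs,sb); ys,xs=np.nonzero(mk)
print('side box',cv2.boxPoints(cv2.minAreaRect(np.c_[xs,ys].astype(np.float32))))
# jug base bottom in side crop (575,405)
print('base front',plane(s,[(195+575/3.077,145+404/3.077)],0))
print('handle bar mid tri', tri(t,bt,s,bs))
E
```

```text
tip [285.80952381 199.85714286] [284 198   5   5  21] [296.09090909 161.09090909] [294 159   5   5  22] [0.54067122 0.04626583 0.2168628 ] 0.001197876542995132
ball [0.66257456 0.01141623 0.19235591] 0.0011130601365002104
plate [[ 0.68878675  0.05647056  0.016     ]
 [ 0.663752   -0.03744715  0.016     ]
 [ 0.52054082 -0.00237278  0.016     ]
 [ 0.54725828  0.09549917  0.016     ]]
rim [[0.42875717 0.2171323  0.12      ]]
[[0.43297416 0.24645352 0.12      ]
 [0.42497091 0.18957752 0.12      ]
 [0.4565088  0.21470558 0.12      ]
 [0.40158158 0.21973383 0.12      ]]
blue top [232.97297297 287.67027027] [224 279  18  17 185]
[[222.83078 281.95383]
 [233.06155 276.1077 ]
 [242.47693 292.58463]
 [232.24615 298.43076]]
blue side [268.4980695  251.62934363] [258 234  17  35 259]
side box [[257.88922 234.11966]
 [273.2895  233.52734]
 [274.61005 267.86118]
 [259.20978 268.4535 ]]
base front [[ 0.26643136 -0.04631187  0.        ]]
handle bar mid tri (array([0.38437628, 0.19671276, 0.07193832]), np.float64(0.007054198262766838))
```

Run:
```python
from m import *
t=snap('top');s=snap('side')
J=np.array([.429,.2175])
f=lambda p:(np.round(p,4),round(float(np.degrees(np.arctan2(*(p[:2]-J)[::-1]))),1),round(float(np.linalg.norm(p[:2]-J)),4))
print('inner',f(plane(t,[(228,279)],.111)[0]),'outer low',f(plane(t,[(237.4,295.5)],.035)[0]))
for u in ((271.5,235),(272,267)):
    o,d=ray(s,[u]);
    for z in (.035,.073,.111): print(u,z,f(o+d[0]*((z-o[2])/d[0][2])))
for a in (-140,-135,-130,-125,-120,-115):
    v=np.array([np.cos(np.radians(a)),np.sin(np.radians(a))])
    P=[np.r_[J+v*r,z] for r,z in((.032,.111),(.067,.111),(.067,.035),(.064,.073))]
    print(a,proj(t,P).round(1).tolist(),proj(s,P).round(1).tolist())
print('rim/base side',proj(s,[np.r_[J,.12],np.r_[J,0]]))
print('rim/base top',proj(t,[np.r_[J,.12],np.r_[J,0]]))
```

```text
inner (array([0.4052, 0.2011, 0.111 ]), -145.5, 0.0289) outer low (array([0.3674, 0.1987, 0.035 ]), -163.0, 0.0645)
(271.5, 235) 0.035 (array([0.5166, 0.1303, 0.035 ]), -44.9, 0.1236)
(271.5, 235) 0.073 (array([0.451 , 0.1569, 0.073 ]), -70.0, 0.0645)
(271.5, 235) 0.111 (array([0.3855, 0.1836, 0.111 ]), -142.1, 0.0552)
(272, 267) 0.035 (array([0.3719, 0.1908, 0.035 ]), -155.0, 0.063)
(272, 267) 0.073 (array([0.315 , 0.2139, 0.073 ]), -178.2, 0.1141)
(272, 267) 0.111 (array([0.258 , 0.2369, 0.111 ]), 173.5, 0.1721)
-140 [[229.9, 279.1], [241.2, 289.8], [247.0, 289.7], [243.3, 288.9]] [[262.9, 232.8], [276.5, 235.6], [277.5, 264.2], [275.8, 249.8]]
-135 [[230.7, 278.1], [243.0, 287.7], [248.6, 287.8], [244.9, 287.0]] [[263.4, 232.2], [277.6, 234.4], [278.5, 262.9], [276.8, 248.7]]
-130 [[231.5, 277.0], [244.5, 285.5], [250.0, 285.7], [246.3, 284.9]] [[263.8, 231.7], [278.4, 233.3], [279.3, 261.7], [277.6, 247.5]]
-125 [[232.2, 275.9], [245.9, 283.2], [251.3, 283.6], [247.6, 282.8]] [[264.2, 231.1], [279.0, 232.1], [279.8, 260.4], [278.2, 246.4]]
-120 [[232.7, 274.7], [247.1, 280.7], [252.4, 281.3], [248.7, 280.6]] [[264.4, 230.6], [279.4, 230.9], [280.2, 259.2], [278.5, 245.2]]
-115 [[233.2, 273.6], [248.0, 278.2], [253.2, 279.0], [249.5, 278.2]] [[264.5, 230.0], [279.5, 229.8], [280.4, 257.9], [278.7, 244.0]]
rim/base side [[250.53385708 226.77994268]
 [253.03320809 270.821278  ]]
rim/base top [[218.72467485 269.11343835]
 [230.14578005 271.42402492]]
```

```bash
cat >> m.py <<'E'
J=np.array([.429,.2175]); JY=np.radians(-153)
TIP=np.array([.5405,.0463,.2169]); SY=np.radians(-15); ex=np.array([np.cos(SY),np.sin(SY)])
ORG=TIP[:2]+.109*ex; ROOT=TIP[2]-.051
PY=SY-np.pi/2  # jug yaw when hung
def tcp_for(xs,dz,ys=0):  # loop at stand x=xs, stand y=ys, dz relative to peg axis
    ey=np.array([-ex[1],ex[0]]); l=ORG+xs*ex+ys*ey
    z=ROOT+min(-xs,.109)*np.tan(np.radians(25))+dz
    return np.r_[l+.045*ey, z-.073+.090]   # TCP 90 mm above jug base
E
python3 - <<'E'
from m import *
for off in (0,np.pi):
    y1=(JY+off+np.pi)%(2*np.pi)-np.pi; y2=(PY+off+np.pi)%(2*np.pi)-np.pi
    for p,y in((np.r_[J,.22],y1),(np.r_[J,.09],y1),(np.r_[J,.25],y1),(tcp_for(-.17,-.006),y2),(tcp_for(-.06,-.03),y2)):
        print(np.round(p,3),round(y,2),kinematics.solve_ik(p,[np.pi,0,y]))
E
```

```text
[0.429 0.218 0.22 ] -2.67 [ 0.32443392  0.15104039  1.73721793  0.          1.25333434 -1.7176013 ]
[0.429 0.218 0.09 ] -2.67 [ 0.32443392  0.28229348  1.932323    0.          0.92697617 -1.7176013 ]
[0.429 0.218 0.25 ] -2.67 [ 0.32443392  0.1306493   1.68488459  0.          1.32605876 -1.7176013 ]
[0.493 0.106 0.228] -1.83 None
[0.599 0.077 0.181] -1.83 None
[0.429 0.218 0.22 ] 0.47 [ 3.24433925e-01  1.51040389e-01  1.73721793e+00 -4.44089210e-16
  1.25333434e+00  1.42399135e+00]
[0.429 0.218 0.09 ] 0.47 [ 3.24433925e-01  2.82293484e-01  1.93232300e+00 -4.44089210e-16
  9.26976169e-01  1.42399135e+00]
[0.429 0.218 0.25 ] 0.47 [ 3.24433925e-01  1.30649302e-01  1.68488459e+00 -4.44089210e-16
  1.32605876e+00  1.42399135e+00]
[0.493 0.106 0.228] 1.31 [ 7.27998732e-02  1.80785249e-01  1.67928034e+00 -4.44089210e-16
  1.28152706e+00  3.34599261e-01]
[0.599 0.077 0.181] 1.31 [ 1.28085197e-02  3.60536255e-01  1.54301078e+00 -4.44089210e-16
  1.23804562e+00  2.74607908e-01]
```

Run:
```python
from m import *
y=JY+np.pi
robot.move_linear([.152,-.50,.40],speed=.3)
robot.move_pose(np.r_[J,.36],[np.pi,0,y])
robot.move_linear(np.r_[J,.20],speed=.3)
snap('top','t1.png'); 
print(robot.move_linear(np.r_[J,.09],speed=.08,contact_N=4))
print(robot.read_state()['tcp_pos'],robot.read_state()['clock'])
s=snap('side')['frame'][140:300,180:380]; t=cv2.imread('pics/t1.png')[180:340,150:350]
cv2.imwrite('pics/p1.png',np.hstack([cv2.resize(t,(400,320)),cv2.resize(s[:,:,::-1],(400,320))]))
```

```text
False
[0.42940499 0.21763577 0.09045584] 5.975
```

View pics/p1.png

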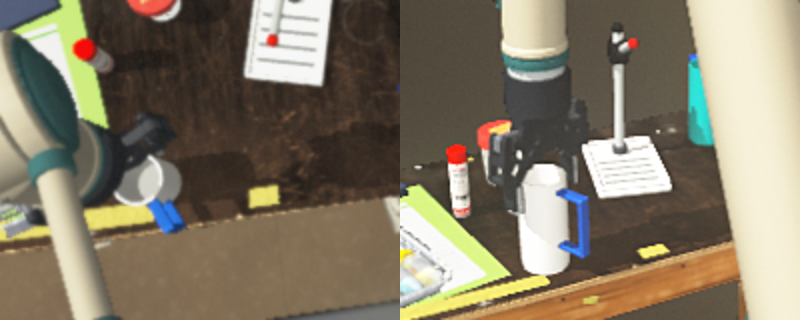

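The fingers straddle the jug, with the handle clear at (575,220) in the right half of the picture. I'll grip, lift, and go to the pre-thread pose.

Run:
```python
from m import *
robot.gripper_to(0.0,30)
st=robot.read_state(); print(st['opening'],st['gripper_force'],st['force'])
robot.move_linear(np.r_[J,.25],speed=.12); robot.wait(.2)
p=tcp_for(-.165,-.006); 
robot.move_linear(np.r_[p[:2],.25],[np.pi,0,PY+np.pi],speed=.15)
robot.move_linear(p,speed=.1)
st=robot.read_state(); print(p,st['tcp_pos'],st['opening'],st['gripper_force'],st['force'],st['clock'])
s=snap('side','s2.png')['frame'][120:280,200:400]; t=snap('top','t2.png')['frame'][130:290,200:400]
cv2.imwrite('pics/p2.png',np.hstack([cv2.resize(t,(400,320)),cv2.resize(s,(400,320))])[:,:,::-1])
```

```text
0.6819363402613197 31.8669580668211 [-0.96877329  1.38538697  4.66522069]
[0.49805501 0.10426053 0.22772753] [0.4974921  0.10465463 0.22743247] 0.6817396707501803 32.45495807379484 [ 0.67402225  0.18151152 -0.89785143] 9.4917
```

View pics/p2.png

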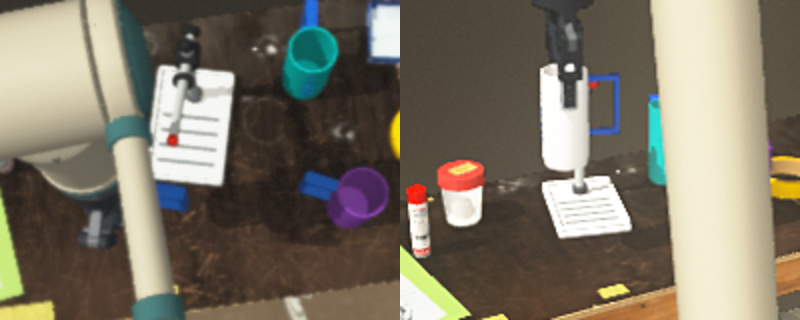

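The handle shows at top-crop (172,196) and side-crop (605,103), with the red tip visible through or beside it at (593,85). I'll compare with the predicted handle position.

Run:
```python
from m import *
t=snap('top');s=snap('side')
p=robot.read_state()['tcp_pos']; h=np.array([np.cos(PY),np.sin(PY)])
ct,stt,mt=cen(blue(t['frame']),(265,215,310,250)); cs,sts,ms=cen(blue(s['frame']),(285,150,315,195))
ey,ex_=np.nonzero(mt); print('top',ct,stt, cv2.boxPoints(cv2.minAreaRect(np.c_[ex_,ey].astype(np.float32))).round(1).tolist()); print('side',cs,sts)
d=-ex
for lab,r,z,w in (('outer top',.067,.111,0),('o+w',.067,.111,.007),('o-w',.067,.111,-.007),('outer bot',.067,.035,0),('low o-w',.067,.035,-.007),('bar mid',.064,.073,0),('inner',.032,.111,0),('loopc',.045,.073,0)):
    P=np.r_[p[:2]+r*h+w*ex,p[2]-.09+z]; print(lab,proj(t,P).round(1),proj(s,P).round(1))
```

```text
top [286.03428571 227.90285714] [278 221  17  14 175] [[276.20001220703125, 232.5], [278.20001220703125, 220.6999969482422], [295.20001220703125, 223.5], [293.29998779296875, 235.39999389648438]]
side [303.59689922 170.5503876 ] [294 157  16  30 129]
outer top [[292.2 225.6]] [[308.7 155.6]]
o+w [[292.7 222. ]] [[308.1 154.7]]
o-w [[291.7 229.2]] [[309.2 156.5]]
outer bot [[294.1 231.3]] [[308.7 184.3]]
low o-w [[293.7 234.6]] [[309.3 185.4]]
bar mid [[291.7 228.4]] [[307.5 170.2]]
inner [[274.2 223.5]] [[294.5 156.6]]
loopc [[282.4 227.3]] [[299.9 170.8]]
```

The prediction matches within about 1 px (roughly 2 mm). I'll thread the handle with a contact guard.

Run:
```python
from m import *
c=robot.move_linear(tcp_for(-.109,-.006),speed=.05,contact_N=5)
if not c: c=robot.move_linear(tcp_for(-.063,-.008),speed=.05,contact_N=5)
st=robot.read_state(); print(c,tcp_for(-.063,-.008),st['tcp_pos'],st['opening'],st['force'],st['clock'])
s=snap('side')['frame'][120:240,220:370]; t=snap('top')['frame'][130:250,230:380]
cv2.imwrite('pics/p3.png',np.hstack([cv2.resize(t,(400,320)),cv2.resize(s,(400,320))])[:,:,::-1])
```

```text
False [0.59657945 0.07786099 0.20427738] [0.59641654 0.07796198 0.20447897] 0.6790924998418808 [-0.50559047  0.43376514 -1.57809167] 12.1417
```

View pics/p3.png

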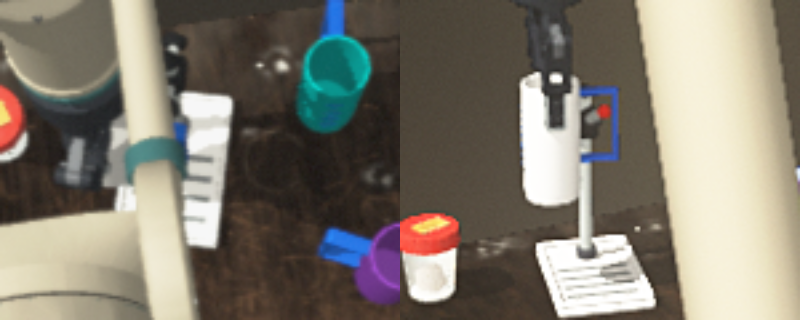

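In the side view the red tip (603,112) now sits in front of the handle opening with the peg through it, and there was no contact. I'll lower until the peg takes the jug.

Run:
```python
from m import *
robot.wait(.3); f0=robot.read_state()['force']
c=robot.move_linear(tcp_for(-.063,-.045),speed=.02,contact_N=2)
robot.wait(.4)
st=robot.read_state(); print(c,f0,st['force'],st['tcp_pos'],tcp_for(-.063,-.0255)[2],st['opening'],st['torque'],st['clock'])
```

```text
True [ 0.2098863  -0.55533957 -1.77820168] [1.83000198 0.39089281 4.85669016] [0.59642377 0.07779554 0.18848889] 0.18677738246376496 0.6870885668992478 [-0.22506742 -0.10706427  0.07472341] 13.875
```

The peg takes about 6.6 N at the expected height. I'll release.

Run:
```python
from m import *
robot.gripper_to(1.0); robot.wait(.6)
st=robot.read_state(); print(st['force'],st['opening'],st['clock'])
s=snap('side')['frame'][120:270,220:380]
cv2.imwrite('pics/p4.png',cv2.resize(s,(480,450))[:,:,::-1])
```

```text
[-0.93800421  0.11028158 -0.44564539] 0.9955855166157345 14.8667
```

View pics/p4.png

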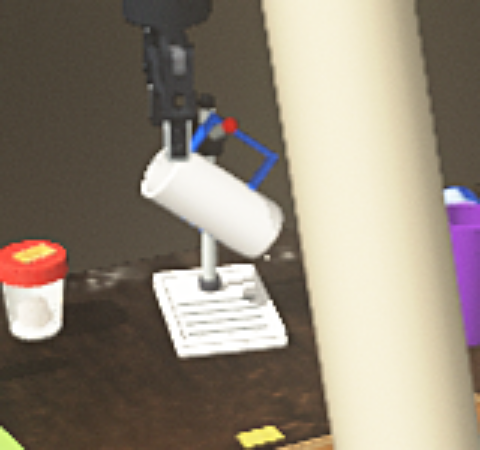

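The jug hangs by its handle from the peg (handle corner at (215,118), body tilted). Now I retract straight up, then clear the view.

Run:
```python
from m import *
p=robot.read_state()['tcp_pos']
c=robot.move_linear(np.r_[p[:2],.30],speed=.06,contact_N=3)
print(c,robot.read_state()['tcp_pos'])
if not c:
    robot.move_linear([.45,.2,.38],speed=.2)
    robot.wait(1.5)
print(robot.read_state()['clock'])
a=snap('top')['frame'][110:270,220:380]; s=snap('side')['frame'][120:280,220:380]
cv2.imwrite('pics/p5.png',np.hstack([cv2.resize(a,(400,400)),cv2.resize(s,(400,400))])[:,:,::-1])
```

```text
False [0.59565469 0.07782472 0.29962108]
19.6167
```

View pics/p5.png

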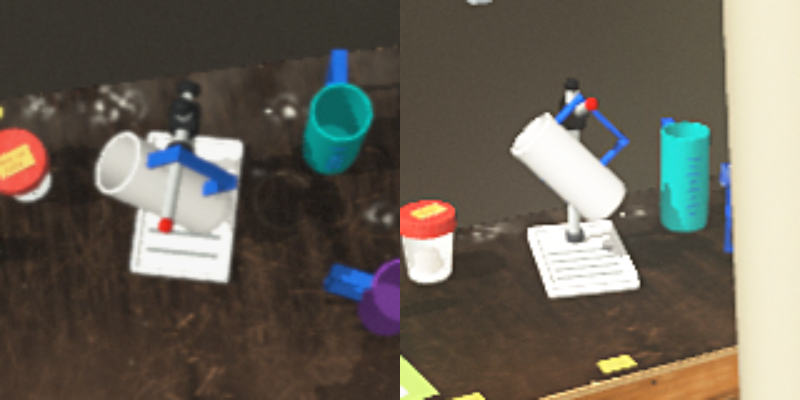

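The top view shows the strap (180,150) over the peg next to the collar, well inside the red tip (165,225). The jug hangs freely at about 40–45° of tilt. Handing in.

```bash
python3 -c "
from h import *
robot.wait(1); print(robot.sign_off())"
```

```text
the job is handed in; nothing more can be done
None
```

The white jug hangs freely by its blue handle on the peg, well inside the red tip next to the collar; it was lowered until the peg took about 6.6 N, then released, and the job is handed in at about 21 s (no verdict came back).

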